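Line up the desk cacti by size beside the lamp

ROBOT

A 6-joint arm with a two-finger parallel gripper is mounted at the origin on the work surface. World frame = base frame: x ahead of the robot, y to its left, z up, the work surface at z = 0. Lengths are in mm, angles in rad, forces in N, time in s.
With the tool pointing down it reaches from about 425 to 950 mm from the base axis. Payload 3.5 kg.
Tool frame: the origin (TCP) lies midway between the tips of the shut fingers; the grasp point (between the pads) lies 19 mm behind it; z points along the fingers, y is the line along which they close (so a half turn about z gives the same grasp; the last joint's range is limited). The gripper opens to 85 mm and grips with 20 to 120 N. Pads are 22 mm wide; open, the fingers measure 114 mm over their backs; the gripper's body (76 mm by 85 mm) begins 54 mm behind the grasp point. The pads swing forward as they close: fully open they stand 13 mm farther back than shut.
Start: joints at [1.142, 0.286, 1.577, -0, 1.279, -0.15], TCP at [185.725, 648.932, 204.625] pointing down, gripper open.
Joint ranges: [-2.77, 2.77], [-0.9, 2.22], [0.21, 2.48], [-1.53, 4.67], [0.24, 2.81], [-2.84, 2.84]. Speed limits (rad/s): [2.79, 2.79, 3.14, 3.14, 3.14, 3.14].

INTERFACE

Orientations are given as a unit quaternion [x, y, z, w].
In Python, from bench import r gives the robot as it stands.
- The arm moves only by the tool play_rows, never from a script. Its argument "commands" is text: rows parted by semicolons, each of 7 numbers parted by spaces: the shift along the tool's x, y, z normalised to -1 to 1, where 1 is 80 cm, then the turn, a rotation vector about the tool's x, y, z normalised to -1 to 1, where 1 is 2 pi rad, then the opening, from -1 (shut) to 1 (fully open). In form: x y z ax ay az claw; .... A call has 1 to 20 rows; each row shifts and turns the commanded pose from where the row before left it, along the tool's axes as they then stand; what a row does not reach is not made up. A row lasts 1/10 s, in which the tool goes at most 50 mm and 8.59 degrees, less where a joint would pass 70% of its speed; a pose out of reach is approached as far as the arm can. A call with a number of a shift or a turn outside -1 to 1 is refused whole. A call with a gripper value outside its range is refused whole. The fingers move at their own pace and stop on an object; the grip force is fixed at half the most. Time passes only in rows, so rows that do not move let the fingers close. It gives the time, the measured TCP pose, the force, the opening and the grip force at its end, in the units of the state.
- r.get_obs(): the state, without advancing time (a new reading comes with each control period).
- r.snapshot(name): name is "scene" or "side" or "wrist"; returns a dict with "color" (400x640x3 uint8, blue, green, red), "z_map" (400x640 float32, mm along the optical axis (not along the pixel's ray), 0 where there is no reading), "fovy" (degrees; the focal length in pixels is half the picture's height over the tangent of half this angle, whatever the lens; pixels are square), "cx", "cy" (the principal point, pixels), "xyz" and "orientation" of the camera in the world; the wrist camera has in their place "hand_eye" (4x4, takes a point from camera to tool coordinates, whose origin is the TCP and whose axes are the flange's). Camera axes: x right, y up, looking along -z (the intrinsics and any distortion apply to the point x, -y, -z); pixel columns grow to the right and rows downward; lengths in mm; the calibration is good to about 2 mm. A picture is of the moment at which its call begins: read the wrist's pose just before it.
- r.close_job(): hands the job in; it is judged then, once.
The state is a dict: "t": time; "joint_pos": joint angles; "joint_vel": joint speeds; "effort": joint torques, N m; "eef_pos": TCP position; "ee_rot": TCP orientation; "force": force on the tool from outside, world axes, zero at the start; "wrist_torque": the same for the moment, N m; "finger_gap": finger opening in mm; "finger_force": force on a finger pad.
Only numpy, scipy, OpenCV 4.12 (cv2) and the standard library are available. Lean on these libraries where they do the work, as an engineer would, in place of code of your own. Each camera call takes 0.05 s, during which the arm holds its last target. There are 200 camera calls.

TASK

Line up the four potted cacti on the row of cork coasters, one pot to each coaster, in order of size: the smallest on the coaster next to the little mushroom-shaped lamp, so that none shades the next, and the largest at the far end next to the mug. Keep the pots upright, set each one down gently in the middle of its coaster without dropping it, and leave the mug standing where it is.

Things in the scene. Friction and masses are not known exactly. Their poses are not given: they have to be found in the camera images.
- cactus_smallest: loose round terracotta pot with a green domed cactus; number 1 of four in size. Rim 36 mm across, pot 34 mm high, 44 mm to the top of the dome (narrower than the rim). Upper part: upright collar 36 mm across, 18 to 34 mm above the foot; tapers below to a foot 24 mm across. About 60 g. Origin: centre of underside, z up. Starts upright on the desk between robot and row.
- cactus_small: loose round terracotta pot with a green domed cactus; number 2 of four in size. Rim 46 mm across, pot 46 mm high, 59 mm to the top of the dome (narrower than the rim). Upper part: upright collar 46 mm across, 25 to 46 mm above the foot; tapers below to a foot 31 mm across. About 110 g. Origin: centre of underside, z up. Starts upright on the desk between robot and row.
- cactus_large: loose round terracotta pot with a green domed cactus; number 3 of four in size. Rim 56 mm across, pot 58 mm high, 74 mm to the top of the dome (narrower than the rim). Upper part: upright collar 56 mm across, 32 to 58 mm above the foot; tapers below to a foot 38 mm across. About 190 g. Origin: centre of underside, z up. Starts upright on the desk between robot and row.
- cactus_largest: loose round terracotta pot with a green domed cactus; number 4 of four in size. Rim 66 mm across, pot 70 mm high, 89 mm to the top of the dome (narrower than the rim). Upper part: upright collar 66 mm across, 40 to 70 mm above the foot; tapers below to a foot 45 mm across. About 290 g. Origin: centre of underside, z up. Starts upright on the desk between robot and row.
- coaster_0: one of four identical round cork coasters, 74 mm across, 4 mm thick, fixed in a straight row, centres 88 mm apart, on a low oak board (96 x 370 x 12 mm, fixed). Which place in the row this one has changes at each start. Origin: centre of its underside, 12 mm above the desk (top at 16 mm); z up, y along the row.
- coaster_1: one of four identical round cork coasters, 74 mm across, 4 mm thick, fixed in a straight row, centres 88 mm apart, on a low oak board (96 x 370 x 12 mm, fixed). Which place in the row this one has changes at each start. Origin: centre of its underside, 12 mm above the desk (top at 16 mm); z up, y along the row.
- coaster_2: one of four identical round cork coasters, 74 mm across, 4 mm thick, fixed in a straight row, centres 88 mm apart, on a low oak board (96 x 370 x 12 mm, fixed). Which place in the row this one has changes at each start. Origin: centre of its underside, 12 mm above the desk (top at 16 mm); z up, y along the row.
- coaster_3: one of four identical round cork coasters, 74 mm across, 4 mm thick, fixed in a straight row, centres 88 mm apart, on a low oak board (96 x 370 x 12 mm, fixed). Which place in the row this one has changes at each start. Origin: centre of its underside, 12 mm above the desk (top at 16 mm); z up, y along the row.
- lamp: white mushroom-shaped table lamp with a dome shade 100 mm across, 160 mm high, fixed on the desk in line with the row of coasters at one end (either end), its axis 153 mm from the centre of the nearest coaster. Origin: centre of its base, z up.
- mug: white ceramic mug, 80 mm across, 92 mm high, with a side handle, standing loose on the desk at the other end of the row, 153 mm beyond the last coaster. Not to be moved. Origin: centre of the underside, z up.
Things that resemble listed ones, but are neither listed nor needed, are in the scene too. What is shaped like the cactus_small but turquoise is not meant.

How it is judged:
By the outcome, as a careful person would: the job done as asked, in the order asked, and still so for the second after the job is handed in, with the robot touching nothing.
It also fails if it takes over 96 s, if anything falls off the work surface, if the arm or the gripper's body presses on something with over 40 N, if the wrist force passes 120 N, or if a joint passes its speed limit or range.

## Working session

There is one attempt and no reset: what is moved stays moved. The work goes in short steps, Python scripts to look and compute and a tool call to move; the robot and the scene stay as the last step left them, time stands still between calls to the robot, and variables do not carry over. Pictures are saved under pics/ and viewed, at most 14 in all, crops included, and the job is handed in when it is done.

Besides the shell and the picture viewer there is one more tool, called as a command line: name --argument value ..., lists and objects as JSON in quotes. play_rows: Moves the arm, as the interface text tells. Its arguments: {"type":"object","properties":{"commands":{"type":"string"}},"required":["commands"]}

```bash
ls; mkdir -p pics; cat > h.py <<'E'
import numpy as np, cv2
from scipy.spatial.transform import Rotation as R
from bench import r
def snap(n):
    if n=='wrist':
        o=r.get_obs()
    s=r.snapshot(n); f=200/np.tan(np.radians(s['fovy'])/2)
    if n=='wrist':
        T=np.eye(4);T[:3,:3]=R.from_quat(o['ee_rot']).as_matrix();T[:3,3]=o['eef_pos'];T=T@np.array(s['hand_eye'])
    else:
        T=np.eye(4);q=np.array(s['orientation']);T[:3,:3]=R.from_quat(q).as_matrix() if q.size==4 else q;T[:3,3]=s['xyz']
    s['f']=f;s['T']=T
    return s
def ray(s,u,v):
    d=np.array([(u-s['cx'])/s['f'],-(v-s['cy'])/s['f'],-1.]); return s['T'][:3,3],s['T'][:3,:3]@d
def onplane(s,u,v,z):
    o,d=ray(s,u,v);return o+d*(z-o[2])/d[2]
def cloud(s):
    v,u=np.mgrid[0:400,0:640];z=s['z_map']
    P=np.stack([(u-s['cx'])/s['f']*z,-(v-s['cy'])/s['f']*z,-z],-1)
    return P@s['T'][:3,:3].T+s['T'][:3,3]
E
python3 - <<'E'
from h import *
for n in ['scene','side','wrist']:
    s=snap(n);cv2.imwrite(f'pics/{n}0.png',s['color']);print(n,[k for k in s],s['T'].round(2).tolist(),s['f'],s['cx'],s['cy'],{k:s[k] for k in s if 'dist' in k or 'lens' in k})
print(r.get_obs())
E
```

```text
pics
scene ['color', 'z_map', 'fovy', 'cx', 'cy', 'xyz', 'orientation', 'f', 'T'] [[0.78, -0.43, 0.44, 1002.69], [0.62, 0.57, -0.54, -543.85], [-0.02, 0.7, 0.72, 783.67], [0.0, 0.0, 0.0, 1.0]] 395.31556261794583 324.4804885769305 194.70713025369864 {}
side ['color', 'z_map', 'fovy', 'cx', 'cy', 'xyz', 'orientation', 'f', 'T'] [[-0.99, 0.11, -0.09, 437.41], [-0.15, -0.71, 0.69, 607.95], [0.01, 0.7, 0.71, 674.62], [0.0, 0.0, 0.0, 1.0]] 409.24374332154673 318.9567139974595 204.00557961519067 {}
wrist ['color', 'z_map', 'fovy', 'cx', 'cy', 'hand_eye', 'f', 'T'] [[0.27, -0.91, -0.3, 109.9], [0.96, 0.26, 0.09, 670.56], [-0.0, -0.31, 0.95, 370.89], [0.0, 0.0, 0.0, 1.0]] 352.7889424516798 325.49714467377106 198.18205358263654 {}
{'t': 0.15, 'joint_pos': array([ 1.14199322e+00,  2.87027591e-01,  1.57783305e+00,  3.49601241e-05,
        1.27856264e+00, -1.50014805e-01]), 'joint_vel': array([ 0.00034813, -0.00156299, -0.00446263,  0.00130714,  0.00063144,
       -0.00031768]), 'effort': array([ 4.45826445e-04, -4.06604791e+01, -2.93141091e+01, -1.60420227e-04,
        3.97417549e-03, -1.94182053e-05]), 'eef_pos': array([185.49675354, 648.44437736, 203.52548627]), 'ee_rot': array([ 1.38948111e-01,  9.90299240e-01, -8.72472371e-04, -2.77255892e-04]), 'force': array([-0.94717908,  0.71084701,  0.25873934]), 'wrist_torque': array([-0.03861991,  0.00066768, -0.0250915 ]), 'finger_force': 0.0, 'finger_gap': 85.65296909316518}
```

View pics/scene0.png

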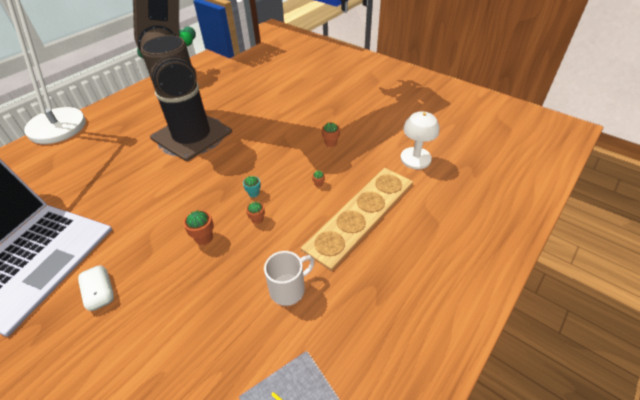

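View pics/side0.png

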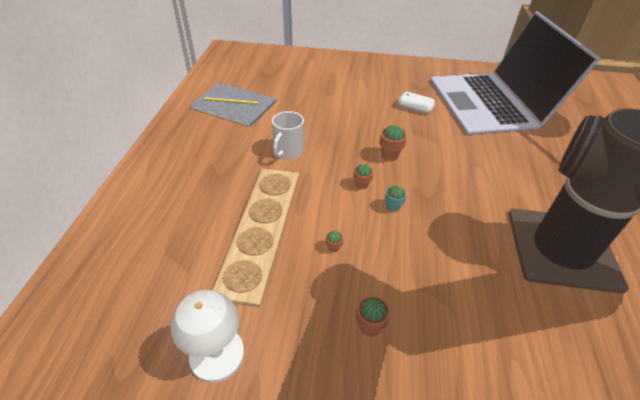

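View pics/wrist0.png

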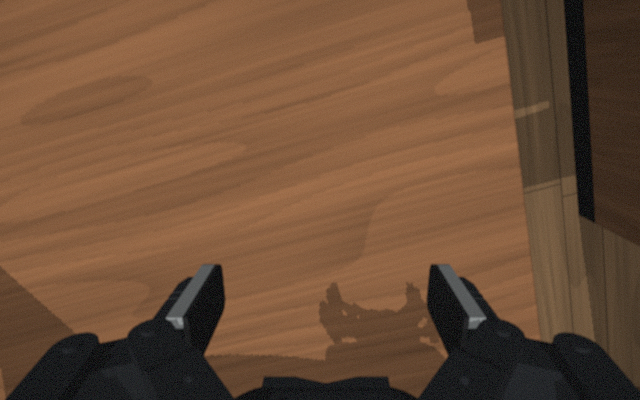

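The scene view shows, from the mug end: the largest pot (199,226), small (256,212), turquoise decoy (252,187), smallest (318,177) and large (331,133). The lamp is at (421,140) and the mug at (286,278). The side view agrees; the wrist view shows only bare desk. Next I'll measure with depth.

```bash
cat > loc.py <<'E'
from h import *
seeds={'scene':dict(largest=(199,226),small=(256,212),decoy=(252,187),smallest=(318,177),large=(331,133),mug=(286,278)),
'side':dict(largest=(392,141),small=(363,176),decoy=(396,197),smallest=(335,240),large=(372,314),mug=(287,135))}
H=dict(largest=(70,33),small=(46,23),decoy=(46,23),smallest=(34,18),large=(58,28),mug=(92,40))
def circ(P,rad):
    from scipy.optimize import least_squares
    return least_squares(lambda c:np.hypot(P[:,0]-c[0],P[:,1]-c[1])-rad,P.mean(0)[:2],loss='soft_l1').x
if __name__=='__main__':
  for n in seeds:
    s=snap(n);C=cloud(s);hsv=cv2.cvtColor(s['color'],cv2.COLOR_BGR2HSV)
    m=((C[...,2]>6)&(s['z_map']>0)).astype(np.uint8)
    tab=C[(abs(C[...,2])<15)&(C[...,0]>300)&(C[...,0]<800)&(abs(C[...,1])<400)];print(n,'table z',np.percentile(tab[:,2],[5,25,50,75,95]).round(1))
    k,l,st,ce=cv2.connectedComponentsWithStats(m)
    for o,(u,v) in seeds[n].items():
        h,rad=H[o];w=(l==l[v,u]);P=C[w]
        print(o,st[l[v,u]],'zmax',np.percentile(P[:,2],98).round(1),end=' ')
        Q=P[abs(P[:,2]-h*0.8)<h*0.16]
        if len(Q)>8: print('collar fit',circ(Q,rad).round(1),len(Q),end=' ')
        g=w&(hsv[...,0]>40)&(hsv[...,0]<85)&(hsv[...,1]>60)
        if g.sum(): 
            vv,uu=np.nonzero(g);print('green',onplane(s,uu.mean(),vv.mean(),h+3)[:2].round(1),len(uu),end='')
        print()
E
python3 loc.py
python3 - <<'E'
from h import *
for n in ['scene','side']:
    s=snap(n);C=cloud(s);hsv=cv2.cvtColor(s['color'],cv2.COLOR_BGR2HSV)
    pts={'scene':[(329,243),(350,221),(371,202),(388,184)],'side':[(275,184),(265,210),(255,241),(242,276)]}[n]
    for p in pts:
        print(n,p,onplane(s,*p,16).round(1),C[p[1],p[0]].round(1),hsv[p[1],p[0]])
    lp={'scene':(416,158),'side':(216,355)}[n];print('lamp',onplane(s,*lp,5).round(1))
    x=cv2.resize(s['color'][160:280,280:440] if n=='scene' else s['color'][160:310,200:320],None,fx=4,fy=4);cv2.imwrite(f'pics/z{n}.png',x)
E
```

```text
scene table z [-2.3 -0.9  0.1  1.3 12.1]
largest [183 210  31  34 789] zmax 88.6 collar fit [ 368.4 -256. ] 182 green [ 369.6 -257.4] 246
small [246 201  19  23 317] zmax 60.0 collar fit [ 432.  -130.6] 76 green [ 433.8 -132.3] 95
decoy [243 176  18  20 281] zmax 59.1 collar fit [355.7 -68.3] 68 green [363.4 -75. ] 137
smallest [312 171  13  15 153] zmax 44.7 collar fit [475.1  71.9] 43 green [477.   70.2] 45
large [322 122  18  24 340] zmax 73.1 collar fit [389.7 239.5] 97 green [390.6 237.4] 79
mug [     0      0    640    400 212201] zmax 3.0 green [ 440.8 -107.5] 8
side table z [-2.6 -1.4 -0.5  0.5 11.8]
largest [379 125  28  35 726] zmax 87.3 collar fit [ 368.7 -253.5] 199 green [ 366.5 -257.7] 173
small [353 164  20  25 370] zmax 58.4 collar fit [ 433.4 -128.3] 94 green [ 431.6 -128.8] 102
decoy [     0      0    640    400 205100] zmax 1.9 green [380.  -62.1] 6
smallest [325 231  18  20 286] zmax 43.8 collar fit [476.7  73.4] 73 green [475.2  74.1] 94
large [ 356  296   34   40 1037] zmax 73.4 collar fit [390.6 241.1] 187 green [390.2 240.9] 333
mug [ 271  112   33   46 1316] zmax 91.5 collar fit [ 634.6 -232.5] 602 
scene (329, 243) [637.9 -87.3  16. ] [636.9 -86.   13.9] [ 17 140 223]
scene (350, 221) [6.373e+02 4.000e-01 1.600e+01] [ 6.379e+02 -5.000e-01  1.730e+01] [ 17 141 217]
scene (371, 202) [642.9  87.9  16. ] [642.6  88.4  15.4] [ 17 140 222]
scene (388, 184) [642.2 173.6  16. ] [642.5 173.1  16.5] [ 17 140 218]
lamp [644.2 330.1   5. ]
side (275, 184) [634.3 -80.6  16. ] [634.1 -80.1  16.5] [ 16 109 192]
side (265, 210) [637.4   5.7  16. ] [637.4   5.7  15.9] [ 16 110 200]
side (255, 241) [636.8  95.1  16. ] [637.2  94.   14.7] [ 16 109 198]
side (242, 276) [639.4 182.8  16. ] [639.5 182.7  15.8] [ 16 109 202]
lamp [642.  335.7   5. ]
```

play_rows --commands "0 0 0 0 0 0.0229 1;0 0 0 0 0 0.0229 1;0 0 0 0 0 0.0229 1;0 0 0 0 0 0.0229 1;0 0 0 0 0 0.0229 1;0 0 0 0 0 0.0229 1;0 0 0 0 0 0.0229 1;0 0 0 0 0 0.0229 1;0 0 0 0 0 0.0225 1"

```text
t: 1.25
eef_pos: [185.7, 648.9, 204.6]
ee_rot: [0.709, 0.705, -0.0, -0.0]
force: [0.0, 0.1, -0.4]
finger_gap: 85.3
finger_force: 0.0
```

play_rows --commands "-0.0444 0.0246 -0.0098 0 0 0 1;-0.0444 0.0246 -0.0098 0 0 0 1;-0.0444 0.0246 -0.0098 0 0 0 1;-0.0444 0.0246 -0.0098 0 0 0 1;-0.0444 0.0246 -0.0098 0 0 0 1;-0.0444 0.0246 -0.0098 0 0 0 1;-0.0444 0.0246 -0.0098 0 0 0 1;-0.0444 0.0246 -0.0098 0 0 0 1;-0.0444 0.0246 -0.0098 0 0 0 1;-0.0444 0.0246 -0.0098 0 0 0 1;-0.0444 0.0246 -0.0098 0 0 0 1;-0.0444 0.0246 -0.0098 0 0 0 1;-0.0444 0.0246 -0.0098 0 0 0 1;-0.0444 0.0246 -0.0098 0 0 0 1;-0.0444 0.0246 -0.0098 0 0 0 1;-0.0444 0.0246 -0.0098 0 0 0 1;0 0 0 0 0 0 1;0 0 0 0 0 0 1"

```text
t: 3.05
eef_pos: [500.5, 79.9, 330.0]
ee_rot: [0.708, 0.706, 0.0, -0.0]
force: [0.2, 0.4, 0.5]
finger_gap: 85.3
finger_force: 0.0
```

```bash
python3 - <<'E'
from h import *
s=snap('wrist');cv2.imwrite('pics/w1.png',s['color']);print(r.get_obs()['eef_pos'],r.get_obs()['ee_rot'],r.get_obs()['t'])
E
```

```text
[500.03569876  80.69995403 329.8042267 ] [ 7.07411736e-01  7.06801564e-01 -4.24305269e-05 -4.28840833e-04] 3.1
```

View pics/w1.png

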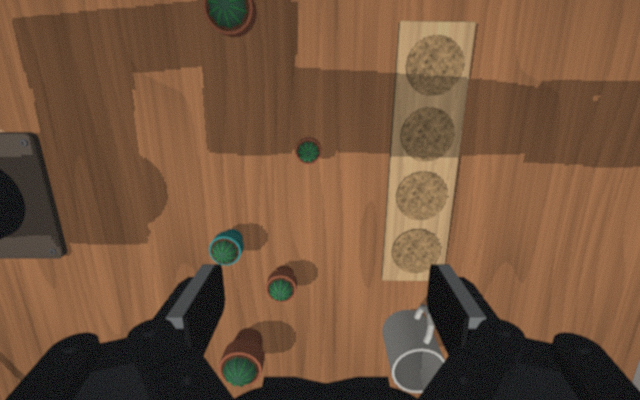

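View pics/zscene.png

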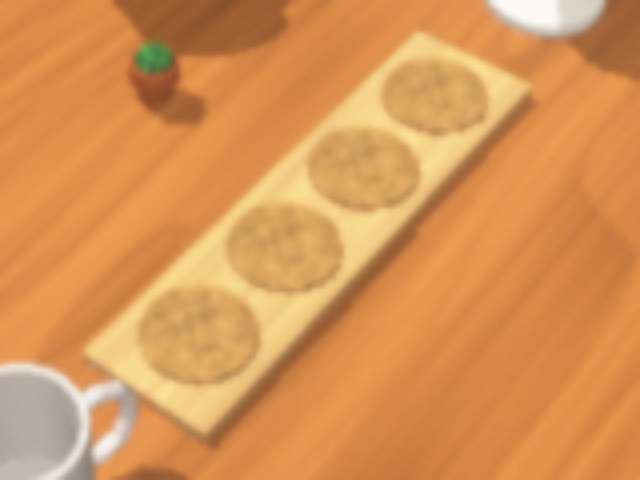

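The wrist view shows coasters at (436,65), (427,133), (422,195) and (416,250), smallest pot (308,151), small (281,287), largest (240,366). In the 4x scene crop the coasters are at (435,95), (363,168), (285,247) and (199,333). Combining these views gives the estimates.

```bash
python3 - <<'E'
from h import *
from loc import circ
s=snap('wrist');sc=snap('scene');C=cloud(s)
W=[(436,65),(427.5,133),(422,195),(416.5,250)];S=[(435,95),(363,168),(285,247),(199,333)]
for w,c in zip(W,S): print(onplane(s,*w,16).round(1)[:2],onplane(sc,280+c[0]/4-.4,160+c[1]/4-.4,16).round(1)[:2])
# coaster ellipses by mask: darker than board
for nm,q in (('w',s),('s',sc),('sd',snap('side'))):
    im=q['color'].astype(float);Cq=cloud(q)
    near=(abs(Cq[...,0]-639)<56)&(Cq[...,1]>-140)&(Cq[...,1]<236)&(abs(Cq[...,2]-14)<12)
    hsv=cv2.cvtColor(q['color'],cv2.COLOR_BGR2HSV)
    for y in (-84,4,92,180):
        # depth-gated window: blurred brightness, otsu
        win=near&(abs(Cq[...,1]-y)<44)&(abs(Cq[...,0]-639)<44)
        g=cv2.GaussianBlur(q['color'][...,1],(0,0),1)
        t,_=cv2.threshold(g[win].reshape(-1,1),0,255,cv2.THRESH_OTSU)
        m=(win&(g<t)).astype(np.uint8);m=cv2.morphologyEx(m,cv2.MORPH_CLOSE,np.ones((3,3)));
        cs,_=cv2.findContours(m,cv2.RETR_EXTERNAL,cv2.CHAIN_APPROX_NONE);c=max(cs,key=cv2.contourArea)
        (cx,cy),ax,_=cv2.fitEllipse(cv2.convexHull(c));print(nm,y,onplane(q,cx,cy,16).round(1)[:2],np.round(ax,0))
for o,x,y,h,rad in (('largest',368,-256,70,33),('small',432,-130,46,23),('smallest',476,72,34,18),('large',390,240,58,28),('mug',635,-233,92,40)):
    P=C[(np.hypot(C[...,0]-x,C[...,1]-y)<rad+12)&(abs(C[...,2]-.8*h)<.16*h)]
    print(o,len(P),circ(P,rad).round(1) if len(P)>8 else '')
E
```

```text
[642.2 182.1] [641.6 176.4]
[639.   95.9] [640.7  88.1]
[639.    7.9] [639.7   0.7]
[638.1 -79. ] [638.3 -86.4]
w -84 [640.6 -82.6] [47. 54.]
w 4 [638.5   7.1] [48. 54.]
w 92 [637.1 102.9] [74. 81.]
w 180 [637.9 158.7] [ 68. 100.]
s -84 [653.7 -93.2] [28. 40.]
s 4 [642.6  -0.7] [22. 31.]
s 92 [642.2  96.8] [26. 40.]
s 180 [641.9 159.2] [22. 34.]
sd -84 [652.9 -80.1] [25. 47.]
sd 4 [638.7   8.5] [24. 37.]
sd 92 [639.6 104.3] [35. 54.]
sd 180 [637.8 171.1] [39. 52.]
largest 445 [ 370.3 -255.4]
small 206 [ 434.4 -130. ]
smallest 147 [477.9  71.9]
large 279 [391.6 241.2]
mug 1409 [ 636.9 -233.9]
```

play_rows --commands "-0.0156 0.0219 0.0281 0 0 0 1;-0.0156 0.0219 0.0281 0 0 0 1;-0.0156 0.0219 0.0281 0 0 0 1;-0.0156 0.0219 0.0281 0 0 0 1;-0.0156 0.0219 0.0281 0 0 0 1;-0.0156 0.0219 0.0281 0 0 0 1;-0.0156 0.0219 0.0281 0 0 0 1;-0.0156 0.0219 0.0281 0 0 0 1;0 0 0 0 0 0 1;0 0 0 0 0 0 1"

```text
t: 4.25
eef_pos: [639.8, -18.3, 149.6]
ee_rot: [0.707, 0.707, -0.0, -0.001]
force: [0.1, 0.0, 0.4]
finger_gap: 85.0
finger_force: 0.0
```

```bash
python3 - <<'E'
from h import *
s=snap('wrist');cv2.imwrite('pics/w2.png',s['color']);np.save('w2T.npy',s['T'])
E
```

```text
(no output)
```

View pics/w2.png

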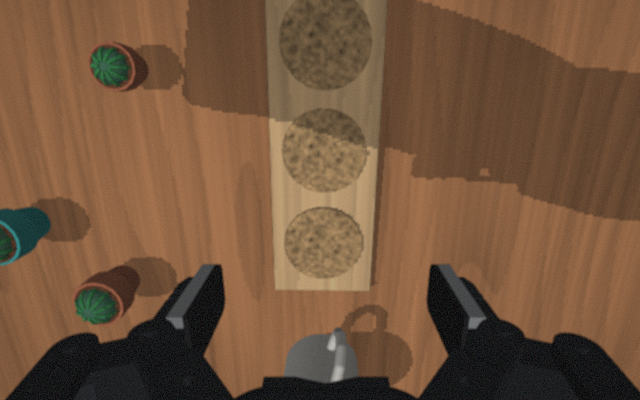

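The closer wrist view shows three coasters, with bounds x 284–364, y 207–278; x 282–367, y 108–192; and x 279–372, bottom at 89. The board's edges are nearly vertical in the image.

```bash
python3 - <<'E'
from h import *
s=snap('wrist');im=s['color']
P=lambda u,v,z=16:onplane(s,u,v,z)[:2]
for (l,rr,t,b) in ((284,364,207,278),(282,367,108,192)):
    c=(t+b)/2;print('x',((P(l,c)+P(rr,c))/2)[0].round(1),'y',((P(324,t)+P(324,b))/2)[1].round(1),'d',(P(rr,c)-P(l,c))[0].round(1),(P(324,t)-P(324,b))[1].round(1))
print('c3 x',((P(279,42)+P(372,42))/2)[0],'y',P(325,89)[1]+37)
# board edges
for v in (5,97,200,285):
    row=im[v].astype(int);print(v,'edges', [P(u,v,12).round(1).tolist() for u in ((265,387),(269.5,383),(272.5,377),(275,370.5))[(5,97,200,285).index(v)]])
print('board end',P(322,291,12))
C=cloud(s);from loc import circ
for o,x,y,h,rad in (('small',432,-130,46,23),('smallest',476,72,34,18)):
    Q=C[(np.hypot(C[...,0]-x,C[...,1]-y)<rad+12)&(abs(C[...,2]-.8*h)<.16*h)]
    print(o,len(Q),circ(Q,rad).round(1) if len(Q)>8 else '')
E
```

```text
x 640.0 y -82.7 d 75.2 73.3
x 640.4 y 4.8 d 73.4 73.1
c3 x 641.1552816423296 y 93.52947883915004
5 edges [[594.2, 118.6], [688.8, 118.8]]
97 edges [[594.4, 50.0], [689.3, 50.1]]
200 edges [[592.8, -40.7], [688.5, -40.6]]
285 edges [[591.3, -129.7], [686.2, -129.6]]
board end [ 637.98427913 -136.48990796]
small 775 [ 434.1 -129.8]
smallest 733 [477.1  72.6]
```

play_rows --commands "-0.0329 -0.0375 0 0 0 0 1;-0.0329 -0.0375 0 0 0 0 1;-0.0329 -0.0375 0 0 0 0 1;-0.0329 -0.0375 0 0 0 0 1;-0.0329 -0.0375 0 0 0 0 1;-0.0329 -0.0375 0 0 0 0 1;-0.0329 -0.0375 0 0 0 0 1;-0.0329 -0.0375 0 0 0 0 1;-0.0329 -0.0375 0 0 0 0 1;0 0 0 0 0 0 1;0 0 0 0 0 0 1"

```text
t: 5.45
eef_pos: [370.5, -256.5, 151.9]
ee_rot: [0.708, 0.706, 0.0, 0.002]
force: [0.3, -0.2, -0.1]
finger_gap: 85.3
finger_force: 0.0
```

play_rows --commands "0.0011 -0.0012 0.0254 0 0 0 1;0 0 0.0254 0 0 0 1;0 0 0.0254 0 0 0 1;0 0 0.0254 0 0 0 1;0 0 0.0254 0 0 0 1;0 0 0.0254 0 0 0 1;0 0 0 0 0 0 1;0 0 0 0 0 0 -1;0 0 0 0 0 0 -1;0 0 0 0 0 0 -1;0 0 0 0 0 0 -1;0 0 0 0 0 0 -1;0 0 0 0 0 0 -1"

```text
t: 6.75
eef_pos: [370.8, -256.2, 30.4]
ee_rot: [0.707, 0.707, 0.0, 0.002]
force: [-0.6, 1.3, 6.2]
finger_gap: 62.3
finger_force: 65.6
```

```bash
python3 - <<'E'
from h import *
s=snap('side');w=snap('wrist');a=cv2.resize(s['color'][80:200,320:480],(640,480),interpolation=cv2.INTER_CUBIC)
cv2.imwrite('pics/g1.png',a);cv2.imwrite('pics/g1w.png',w['color']);o=r.get_obs();print(o['eef_pos'],o['finger_gap'],o['force'],o['wrist_torque'])
E
```

```text
[ 370.79671081 -256.2600291    30.43745939] 62.27339735009414 [-0.73179747  1.90942723  6.83046549] [0.3198542  0.01426767 0.03619959]
```

View pics/g1.png

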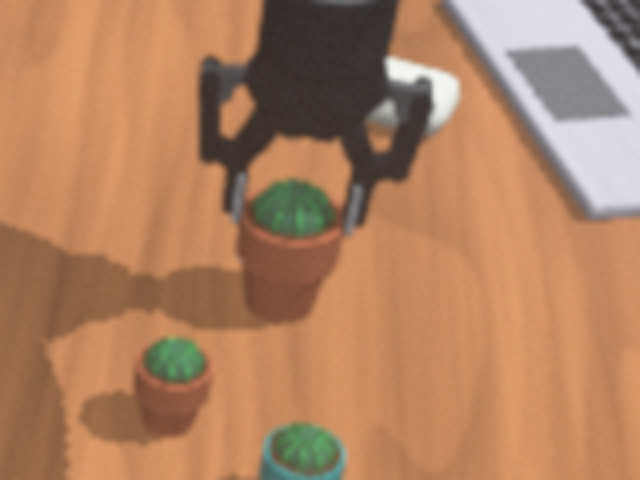

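View pics/g1w.png

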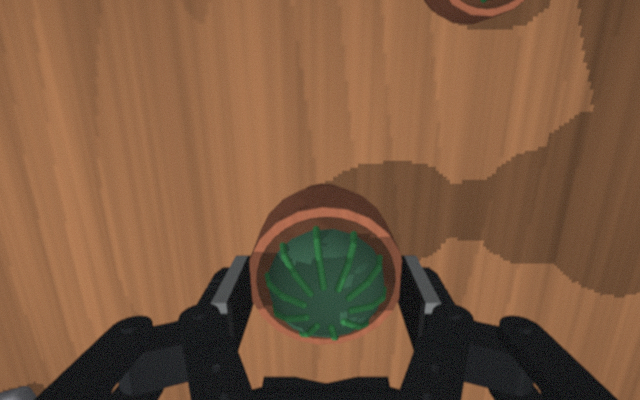

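The side crop shows the pads on both sides of the collar, and the wrist view shows the pot centred between them, with the rim centre near (326,274). I'll lift and check.

play_rows --commands "0 0 -0.01 0 0 0 -1;0 0 -0.02 0 0 0 -1;0 0 -0.03 0 0 0 -1;0 0 -0.03 0 0 0 -1;0 0 -0.03 0 0 0 -1;0 0 0 0 0 0 -1;0 0 0 0 0 0 -1"

```text
t: 7.55
eef_pos: [369.2, -255.1, 124.0]
ee_rot: [0.707, 0.707, -0.0, 0.0]
force: [0.4, 0.2, -3.2]
finger_gap: 62.4
finger_force: 66.6
```

```bash
cat > held.py <<'E'
# pot in grip relative to the tool: rim height ring
from h import *
import sys
from loc import circ
h,rad,off=float(sys.argv[1]),float(sys.argv[2]),float(sys.argv[3]) # off: expected height of pot underside minus tcp z
o=r.get_obs();s=snap('wrist');C=cloud(s);t=o['eef_pos'];hsv=cv2.cvtColor(s['color'],cv2.COLOR_BGR2HSV)
red=((hsv[...,0]<16)|(hsv[...,0]>172))&(hsv[...,1]>95); grn=(hsv[...,0]>40)&(hsv[...,0]<90)&(hsv[...,1]>60)
near=np.hypot(C[...,0]-t[0],C[...,1]-t[1])<rad+10
near&=C[...,2]>t[2]+off+0.3*h
near[:,:]&=True
Q=C[near&(red|grn)]
print('tcp',t.round(1),'gap',o['finger_gap'].round(1),'force',o['force'].round(1),'top',np.percentile(Q[:,2],99).round(1)-t[2].round(1))
k=near&red;P=C[k];z=P[:,2]-t[2]-off
P=P[(z>.6*h)&(z<h*1.03)];print('fit rel',(circ(P,rad)-t[:2]).round(1),len(P))
g=near&grn;k,l,st,ce=cv2.connectedComponentsWithStats(g.astype(np.uint8));i=1+st[1:,4].argmax()
print('dome rel',(onplane(s,*ce[i],t[2]+off+h+.14*h)-t)[:2].round(1),st[i,4])
E
python3 held.py 70 33 -28
```

```text
Traceback (most recent call last):
  File "held.py", line 12, in <module>
    print('tcp',t.round(1),'gap',o['finger_gap'].round(1),'force',o['force'].round(1),'top',np.percentile(Q[:,2],99).round(1)-t[2].round(1))
                                 ^^^^^^^^^^^^^^^^^^^^^
AttributeError: 'float' object has no attribute 'round'
```

```bash
sed -i "s/o\['finger_gap'\].round(1)/round(o['finger_gap'],1)/" held.py; python3 held.py 70 33 -28
```

```text
tcp [ 368.6 -254.5  122.9] gap 62.2 force [-0.3  0.1 -3.2] top 105.6
fit rel [ 1.  -0.4] 8312
dome rel [1.  8.3] 10035
```

```bash
python3 - <<'E'
from h import *
s=snap('wrist');o=r.get_obs();t=o['eef_pos'];C=cloud(s)
hsv=cv2.cvtColor(s['color'],cv2.COLOR_BGR2HSV)
for v in (207,340): print(v,(onplane(s,326,v,t[2]+42)-t)[:2].round(1))
print((onplane(s,249,274,t[2]+42)-t)[:2].round(1),(onplane(s,402,274,t[2]+42)-t)[:2].round(1))
for v in (200,210,225,240,260,280,300,320,335,345): print(v,(C[v,326]-t).round(1),hsv[v,326])
E
```

```text
207 [ 1.1 34.8]
340 [  1.2 -26. ]
[-29.9   6.1] [31.8  6.2]
200 [ 1.1 33.5 29.7] [  8 130  86]
210 [ 1.1 32.3 38.5] [  8 136 173]
225 [ 1.2 26.2 39. ] [ 11 129  89]
240 [ 1.2 22.6 45.3] [ 71 107  74]
260 [ 1.2 17.3 51.2] [ 71 101  76]
280 [ 1.2 11.2 54.9] [ 71 111  76]
300 [ 1.2  3.9 56.7] [74 94 81]
320 [ 1.2 -4.  57.7] [76 90 74]
335 [  1.2 -14.4  53.1] [75 86 65]
345 [   1.2 -169.5 -122.8] [ 13 135 159]
```

play_rows --commands "0.01196 0.01872 0 0 0 0 -1;0.02392 0.03744 0 0 0 0 -1;0.02392 0.03744 0 0 0 0 -1;0.02392 0.03744 0 0 0 0 -1;0.02392 0.03744 0 0 0 0 -1;0.02392 0.03744 0 0 0 0 -1;0.02392 0.03744 0 0 0 0 -1;0.02392 0.03744 0 0 0 0 -1;0.02392 0.03744 0 0 0 0 -1;0.01196 0.01872 0 0 0 0 -1;0 0 0.012 0 0 0 -1;0 0 0.024 0 0 0 -1;0 0 0.024 0 0 0 -1;0 0 0.024 0 0 0 -1;0 0 0.01 0 0 0 -1;0 0 0 0 0 0 -1;0 0 0 0 0 0 -1"

```text
t: 9.4
eef_pos: [638.2, -83.6, 48.2]
ee_rot: [0.707, 0.707, -0.0, -0.001]
force: [0.5, 0.1, -3.5]
finger_gap: 62.6
finger_force: 66.8
```

play_rows --commands "0 0 0.00125 0 0 0 -1;0 0 0.00125 0 0 0 -1;0 0 0.00125 0 0 0 -1;0 0 0 0 0 0 -1"

```text
t: 9.8
eef_pos: [639.1, -83.3, 46.6]
ee_rot: [0.707, 0.707, -0.0, 0.0]
force: [-1.8, 0.8, -0.3]
finger_gap: 62.6
finger_force: 67.4
```

play_rows --commands "0 0 0.00125 0 0 0 -1;0 0 0 0 0 0 -1"

```text
t: 10.0
eef_pos: [639.2, -83.4, 46.6]
ee_rot: [0.707, 0.707, -0.0, 0.0]
force: [-4.3, 0.0, 6.0]
finger_gap: 62.3
finger_force: 67.8
```

play_rows --commands "0 0 0.001 0 0 0 -1;0 0 0 0 0 0 -1"

```text
t: 10.2
eef_pos: [639.2, -83.4, 46.5]
ee_rot: [0.707, 0.707, -0.0, -0.0]
force: [-5.8, 0.7, 7.8]
finger_gap: 62.3
finger_force: 68.1
```

play_rows --commands "0 0 -0.0012 0 0 0 -1;0 0 0 0 0 0 0.55;0 0 0 0 0 0 0.65;0 0 0 0 0 0 0.8;0 0 0 0 0 0 1;0 0 0 0 0 0 1;0 0 0 0 0 0 1;0 0 -0.01 0 0 0 1;0 0 -0.03 0 0 0 1;0 0 -0.04 0 0 0 1;0 0 -0.04 0 0 0 1;0 0 -0.02 0 0 0 1;0 0 0 0 0 0 1"

```text
t: 11.5
eef_pos: [641.1, -83.8, 161.3]
ee_rot: [0.707, 0.707, 0.002, 0.003]
force: [0.0, -0.2, -0.5]
finger_gap: 85.1
finger_force: 0.0
```

```bash
cat > chk.py <<'E'
from h import *
from loc import circ
import sys
N=dict(largest=(70,33),large=(58,28),small=(46,23),smallest=(34,18))
for a in sys.argv[1:]:
    o,x,y=a.split(',');x=float(x);y=float(y);h,rad=N[o]
    for n in ('scene','side','wrist'):
        s=snap(n);C=cloud(s);b=16
        D=np.hypot(C[...,0]-x,C[...,1]-y)<rad+14
        P=C[D&(abs(C[...,2]-b-.8*h)<.16*h)];f=C[D&(C[...,2]>b+.1*h)]
        print(o,n,circ(P,rad).round(1) if len(P)>8 else '',len(P),'top',np.percentile(f[:,2],99).round(1) if len(f) else '')
E
python3 chk.py largest,639.2,-83
```

```text
largest scene [637.5 -83.6] 166 top 481.6
largest side [638.1 -82.1] 214 top 390.9
largest wrist [639.3 -82.9] 430 top 266.9
```

play_rows --commands "0.02025 -0.01553 0 0 0 0 1;0.0405 -0.03105 0 0 0 0 1;0.0405 -0.03105 0 0 0 0 1;0.0405 -0.03105 0 0 0 0 1;0.0405 -0.03105 0 0 0 0 1;0.0405 -0.03105 0 0 0 0 1;0.0405 -0.03105 0 0 0 0 1;0.0405 -0.03105 0 0 0 0 1;0.0405 -0.03105 0 0 0 0 1;0.0405 -0.03105 0 0 0 0 1;0.02025 -0.01553 0 0 0 0 1;0 0 0 0 0 0 1;0 0 0 0 0 0 1"

```text
t: 12.95
eef_pos: [390.0, 240.6, 155.7]
ee_rot: [0.707, 0.707, -0.001, -0.0]
force: [-0.1, -0.2, 0.4]
finger_gap: 85.8
finger_force: 0.0
```

play_rows --commands "0 0 0.03 0 0 0 1;0 0 0.03 0 0 0 1;0 0 0.03 0 0 0 1;0 0 0.03 0 0 0 1;0 0 0.03 0 0 0 1;0 0 0.0216 0 0 0 1;0 0 0 0 0 0 1;0 0 0 0 0 0 -1;0 0 0 0 0 0 -1;0 0 0 0 0 0 -1;0 0 0 0 0 0 -1;0 0 0 0 0 0 -1;0 0 0 0 0 0 -1;0 0 0 0 0 0 -1"

```text
t: 14.35
eef_pos: [392.3, 241.3, 21.8]
ee_rot: [0.707, 0.707, 0.001, 0.001]
force: [-1.0, -1.1, 6.1]
finger_gap: 51.9
finger_force: 62.1
```

play_rows --commands "0 0 -0.01 0 0 0 -1;0 0 -0.02 0 0 0 -1;0 0 -0.03 0 0 0 -1;0 0 -0.03 0 0 0 -1;0 0 -0.03 0 0 0 -1;0 0 0 0 0 0 -1;-0.01639 0.01729 0 0 0 0 -1;-0.03278 0.03458 0 0 0 0 -1;-0.03278 0.03458 0 0 0 0 -1;-0.03278 0.03458 0 0 0 0 -1;-0.03278 0.03458 0 0 0 0 -1;-0.03278 0.03458 0 0 0 0 -1;-0.03278 0.03458 0 0 0 0 -1;-0.03278 0.03458 0 0 0 0 -1;-0.03278 0.03458 0 0 0 0 -1;-0.01639 0.01729 0 0 0 0 -1;0 0 0 0 0 0 -1;0 0 0 0 0 0 -1"

```text
t: 16.15
eef_pos: [638.3, 5.0, 113.9]
ee_rot: [0.707, 0.707, -0.001, -0.002]
force: [-0.8, 0.5, -2.1]
finger_gap: 52.0
finger_force: 63.2
```

play_rows --commands "0 0 0.012 0 0 0 -1;0 0 0.024 0 0 0 -1;0 0 0.024 0 0 0 -1;0 0 0.024 0 0 0 -1;0 0 0.009 0 0 0 -1;0 0 0 0 0 0 -1;0 0 0.00125 0 0 0 -1;0 0 0.00125 0 0 0 -1;0 0 0 0 0 0 -1"

```text
t: 17.05
eef_pos: [640.1, 4.8, 40.3]
ee_rot: [0.707, 0.707, 0.0, 0.001]
force: [-0.2, -0.4, -2.5]
finger_gap: 52.1
finger_force: 63.2
```

play_rows --commands "0 0 0.00125 0 0 0 -1;0 0 0 0 0 0 -1"

```text
t: 17.25
eef_pos: [639.7, 4.7, 38.8]
ee_rot: [0.707, 0.707, 0.0, 0.0]
force: [-0.1, -0.1, -2.7]
finger_gap: 51.8
finger_force: 63.2
```

play_rows --commands "0 0 0.00125 0 0 0 -1;0 0 0 0 0 0 -1"

```text
t: 17.45
eef_pos: [639.9, 4.7, 38.0]
ee_rot: [0.707, 0.707, 0.0, 0.0]
force: [-0.5, 1.1, -0.5]
finger_gap: 52.1
finger_force: 63.4
```

play_rows --commands "0 0 0.0008 0 0 0 -1;0 0 0 0 0 0 -1"

```text
t: 17.65
eef_pos: [639.9, 4.7, 37.9]
ee_rot: [0.707, 0.707, 0.0, 0.0]
force: [-2.3, 0.4, 4.4]
finger_gap: 52.1
finger_force: 63.9
```

play_rows --commands "0 0 0 0 0 0 0.35;0 0 0 0 0 0 0.45;0 0 0 0 0 0 0.7;0 0 0 0 0 0 1;0 0 0 0 0 0 1;0 0 0 0 0 0 1;0 0 -0.01 0 0 0 1;0 0 -0.03 0 0 0 1;0 0 -0.04 0 0 0 1;0 0 -0.04 0 0 0 1;0 0 -0.02 0 0 0 1;0 0 0 0 0 0 1"

```text
t: 18.85
eef_pos: [641.8, 4.5, 152.9]
ee_rot: [0.707, 0.707, 0.002, 0.003]
force: [-0.5, -0.7, 0.9]
finger_gap: 85.5
finger_force: 0.0
```

```bash
python3 chk.py large,640,5
```

```text
large scene [637.8   3.5] 117 top 468.3
large side [638.7   5.1] 164 top 381.0
large wrist [639.7   4. ] 487 top 258.8
```

play_rows --commands "-0.01404 -0.02146 0 0 0 0 1;-0.02808 -0.04292 0 0 0 0 1;-0.02808 -0.04292 0 0 0 0 1;-0.02808 -0.04292 0 0 0 0 1;-0.02808 -0.04292 0 0 0 0 1;-0.02808 -0.04292 0 0 0 0 1;-0.01404 -0.02146 0 0 0 0 1;0 0 0 0 0 0 1;0 0 0 0 0 0 1"

```text
t: 19.9
eef_pos: [433.0, -129.6, 147.6]
ee_rot: [0.708, 0.707, -0.0, -0.001]
force: [0.5, 0.3, -0.5]
finger_gap: 85.1
finger_force: 0.0
```

play_rows --commands "0 0 0.03 0 0 0 1;0 0 0.03 0 0 0 1;0 0 0.03 0 0 0 1;0 0 0.03 0 0 0 1;0 0 0.03 0 0 0 1;0 0 0.0187 0 0 0 1;0 0 0 0 0 0 1;0 0 0 0 0 0 -1;0 0 0 0 0 0 -1;0 0 0 0 0 0 -1;0 0 0 0 0 0 -1;0 0 0 0 0 0 -1;0 0 0 0 0 0 -1;0 0 0 0 0 0 -1;0 0 0 0 0 0 -1"

```text
t: 21.4
eef_pos: [437.0, -131.7, 17.3]
ee_rot: [0.707, 0.707, 0.001, 0.004]
force: [0.5, -0.5, 8.1]
finger_gap: 36.1
finger_force: 62.0
```

```bash
python3 - <<'E'
from h import *
s=snap('side');w=snap('wrist');o=r.get_obs();print(o['eef_pos'],o['finger_gap'],o['force'],o['wrist_torque'],o['joint_pos'])
a=cv2.resize(s['color'][120:220,300:430],(400,308),interpolation=cv2.INTER_CUBIC)
cv2.imwrite('pics/g3.png',np.hstack([a,cv2.resize(w['color'],(400,250))[:,:] if 0 else cv2.resize(w['color'][100:400,120:510],(400,308))]))
E
```

```text
[ 436.95820095 -131.68432957   17.32791427] 35.7644704810236 [ 0.4019241  -0.22401487  7.34948833] [ 0.06749664 -0.1722433   0.06855476] [-5.15897479e-01  5.10320509e-02  2.23120968e+00  5.42957759e-04
  8.51087108e-01 -5.15399008e-01]
```

View pics/g3.png

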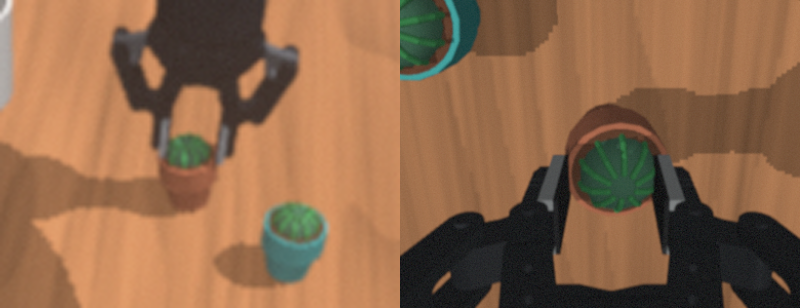

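The side half shows the pot upright between the pads. The wrist half shows the rim centre near (615,168) with the pads slightly below centre. The gap reading is low, so I'll lift a little and test.

play_rows --commands "0 0 -0.005 0 0 0 -1;0 0 -0.01 0 0 0 -1;0 0 -0.01 0 0 0 -1;0 0 0 0 0 0 -1;0 0 0 0 0 0 -1"

```text
t: 22.0
eef_pos: [433.6, -129.9, 34.2]
ee_rot: [0.707, 0.707, 0.0, 0.0]
force: [0.1, 0.2, -1.8]
finger_gap: 35.9
finger_force: 59.6
```

```bash
python3 - <<'E'
from h import *
s=snap('wrist');o=r.get_obs();t=o['eef_pos'];C=cloud(s);print(t,o['force'],o['finger_gap'])
hsv=cv2.cvtColor(s['color'],cv2.COLOR_BGR2HSV)
u0=int(120+615*.975-400*.975)
for v in range(190,320,8): print(v,(C[v,u0]-t).round(1),hsv[v,u0])
for v in (240,262,285): 
  print(v,[(u,*(C[v,u]-t).round(0)) for u in range(u0-72,u0+76,8)])
cv2.imwrite('pics/g4.png',s['color'][100:400,120:510])
E
```

```text
[ 433.32537484 -129.79188941   33.86780241] [-0.75702982  0.31917888 -1.73228434] 35.348495326535726
190 [  3.3  17.9 -36.1] [ 12 131 166]
198 [  3.3  13.  -35.5] [ 13 131 117]
206 [ 2.7 24.6 12. ] [  9 137  84]
214 [ 2.6 24.  21. ] [  8 125  86]
222 [ 2.6 23.2 28.4] [  8 138 168]
230 [ 2.6 19.5 28.6] [ 10 136  94]
238 [ 2.5 17.4 32. ] [72 92 64]
246 [ 2.5 15.2 35.2] [75 95 70]
254 [ 2.5 12.6 37.4] [72 93 71]
262 [ 2.5 10.4 40. ] [ 71 101  76]
270 [ 2.5  7.8 41.9] [ 69 143  98]
278 [ 2.5  3.3 40.5] [73 87 82]
286 [ 2.5 -0.4 40.6] [ 71 101  76]
294 [ 2.5 -3.  42.5] [ 69 139  90]
302 [  2.6 -10.7  36.7] [70 95 75]
310 [  2.7 -21.2  27.9] [ 11 138 166]
318 [  3.5 -72.1 -34.3] [ 13 133 161]
240 [(257, np.float64(-42.0), np.float64(-15.0), np.float64(-36.0)), (265, np.float64(-37.0), np.float64(-15.0), np.float64(-36.0)), (273, np.float64(-32.0), np.float64(-15.0), np.float64(-35.0)), (281, np.float64(-27.0), np.float64(-15.0), np.float64(-35.0)), (289, np.float64(-15.0), np.float64(14.0), np.float64(27.0)), (297, np.float64(-11.0), np.float64(16.0), np.float64(30.0)), (305, np.float64(-8
[... 2401 characters left out ...]
 np.float64(0.0), np.float64(41.0)), (321, np.float64(-1.0), np.float64(1.0), np.float64(41.0)), (329, np.float64(2.0), np.float64(0.0), np.float64(41.0)), (337, np.float64(6.0), np.float64(-0.0), np.float64(40.0)), (345, np.float64(9.0), np.float64(-1.0), np.float64(40.0)), (353, np.float64(13.0), np.float64(-1.0), np.float64(39.0)), (361, np.float64(16.0), np.float64(-2.0), np.float64(37.0)), (369, np.float64(19.0), np.float64(1.0), np.float64(42.0)), (377, np.float64(20.0), np.float64(10.0), np.float64(57.0)), (385, np.float64(22.0), np.float64(11.0), np.float64(58.0)), (393, np.float64(25.0), np.float64(10.0), np.float64(56.0)), (401, np.float64(29.0), np.float64(8.0), np.float64(53.0))]
```

View pics/g4.png

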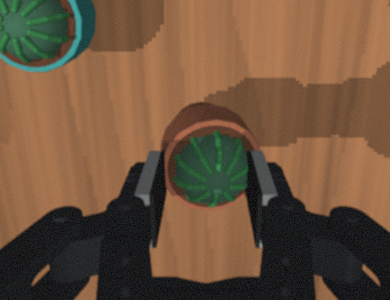

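The crop shows the pot still level and clear of the desk, held between the pads at (150,185) and (262,185).

play_rows --commands "0 0 -0.02 0 0 0 -1;0 0 -0.03 0 0 0 -1;0 0 -0.03 0 0 0 -1;0 0 -0.03 0 0 0 -1;0 0 -0.015 0 0 0 -1;0 0 0 0 0 0 -1;0.01741 0.01616 0 0 0 0 -1;0.03482 0.03231 0 0 0 0 -1;0.03482 0.03231 0 0 0 0 -1;0.03482 0.03231 0 0 0 0 -1;0.03482 0.03231 0 0 0 0 -1;0.03482 0.03231 0 0 0 0 -1;0.03482 0.03231 0 0 0 0 -1;0.03482 0.03231 0 0 0 0 -1;0.01741 0.01616 0 0 0 0 -1;0 0 0 0 0 0 -1;0 0 0 0 0 0 -1"

```text
t: 23.75
eef_pos: [639.1, 92.8, 131.6]
ee_rot: [0.707, 0.707, -0.002, -0.001]
force: [-0.5, -0.8, -1.8]
finger_gap: 35.8
finger_force: 60.0
```

play_rows --commands "0 0 0.012 0 0 0 -1;0 0 0.024 0 0 0 -1;0 0 0.024 0 0 0 -1;0 0 0.024 0 0 0 -1;0 0 0.024 0 0 0 -1;0 0 0.0145 0 0 0 -1;0 0 0 0 0 0 -1;0 0 0.00125 0 0 0 -1;0 0 0 0 0 0 -1"

```text
t: 24.65
eef_pos: [640.3, 92.5, 35.0]
ee_rot: [0.707, 0.707, 0.0, 0.0]
force: [-0.3, 0.6, -1.1]
finger_gap: 35.4
finger_force: 60.1
```

play_rows --commands "0 0 0.00125 0 0 0 -1;0 0 0 0 0 0 -1"

```text
t: 24.85
eef_pos: [640.6, 92.8, 34.2]
ee_rot: [0.707, 0.707, 0.0, 0.0]
force: [0.4, -0.4, -1.2]
finger_gap: 35.7
finger_force: 60.1
```

Commanded z is 34. Stepping down further.

play_rows --commands "0 0 0.00125 0 0 0 -1;0 0 0 0 0 0 -1"

```text
t: 25.05
eef_pos: [640.8, 92.9, 33.9]
ee_rot: [0.707, 0.707, 0.0, 0.0]
force: [-2.4, 0.2, 3.3]
finger_gap: 35.7
finger_force: 60.7
```

play_rows --commands "0 0 0.00125 0 0 0 -1;0 0 0 0 0 0 -1"

```text
t: 25.25
eef_pos: [640.8, 92.9, 33.8]
ee_rot: [0.707, 0.707, -0.0, 0.0]
force: [-3.2, -0.5, 7.1]
finger_gap: 35.7
finger_force: 61.3
```

play_rows --commands "0 0 -0.001 0 0 0 -1;0 0 0 0 0 0 -0.05;0 0 0 0 0 0 0.1;0 0 0 0 0 0 0.3;0 0 0 0 0 0 0.6;0 0 0 0 0 0 1;0 0 0 0 0 0 1;0 0 0 0 0 0 1;0 0 -0.01 0 0 0 1;0 0 -0.03 0 0 0 1;0 0 -0.04 0 0 0 1;0 0 -0.04 0 0 0 1;0 0 -0.02 0 0 0 1;0 0 0 0 0 0 1"

```text
t: 26.65
eef_pos: [642.6, 92.9, 148.8]
ee_rot: [0.707, 0.707, 0.002, 0.003]
force: [0.5, 0.3, -0.0]
finger_gap: 85.5
finger_force: 0.0
```

```bash
python3 chk.py small,640.8,93; python3 - <<'E'
from h import *
from loc import circ
for n in ('scene','side','wrist'):
    s=snap(n);C=cloud(s);Q=C[(np.hypot(C[...,0]-477,C[...,1]-72.4)<30)&(abs(C[...,2]-27)<6)];print(circ(Q,18) if len(Q)>8 else '',len(Q))
E
```

```text
small scene [636.6  93.5] 71 top 461.8
small side [637.4  94.8] 113 top 458.7
small wrist [638.4  93.9] 504 top 254.8
[475.2909097   72.35675109] 46
[476.75598604  73.314256  ] 88
[477.2329784   72.32485564] 670
```

play_rows --commands "-0.00322 -0.0256 0 0 0 0 1;-0.00644 -0.05119 0 0 0 0 1;-0.00644 -0.05119 0 0 0 0 1;-0.00644 -0.05119 0 0 0 0 1;-0.00322 -0.0256 0 0 0 0 1;0 0 0 0 0 0 1;0 0 0 0 0 0 1;0 0 0.03 0 0 0 1;0 0 0.03 0 0 0 1;0 0 0.03 0 0 0 1;0 0 0.03 0 0 0 1;0 0 0.03 0 0 0 1;0 0 0.0198 0 0 0 1;0 0 0 0 0 0 1"

```text
t: 28.35
eef_pos: [475.5, 72.4, 6.1]
ee_rot: [0.707, 0.707, -0.002, -0.002]
force: [-0.8, -0.2, -0.0]
finger_gap: 85.2
finger_force: 0.0
```

play_rows --commands "0 0 0 0 0 0 -1;0 0 0 0 0 0 -1;0 0 0 0 0 0 -1;0 0 0 0 0 0 -1;0 0 0 0 0 0 -1;0 0 0 0 0 0 -1;0 0 0 0 0 0 -1;0 0 0 0 0 0 -1;0 0 0 0 0 0 -1;0 0 0 0 0 0 -1"

```text
t: 29.35
eef_pos: [477.4, 72.3, 10.1]
ee_rot: [0.707, 0.707, 0.0, 0.001]
force: [-1.5, 0.8, 5.3]
finger_gap: 19.4
finger_force: 57.5
```

play_rows --commands "0 0 -0.005 0 0 0 -1;0 0 -0.01 0 0 0 -1;0 0 -0.01 0 0 0 -1;0 0 0 0 0 0 -1;0 0 0 0 0 0 -1"

```text
t: 29.85
eef_pos: [476.9, 72.3, 29.4]
ee_rot: [0.707, 0.707, 0.0, 0.0]
force: [-1.1, 0.3, 0.1]
finger_gap: 19.5
finger_force: 56.8
```

```bash
python3 - <<'E'
from h import *
s=snap('wrist');cv2.imwrite('pics/g5.png',s['color'][100:400,120:510])
E
```

```text
(no output)
```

View pics/g5.png

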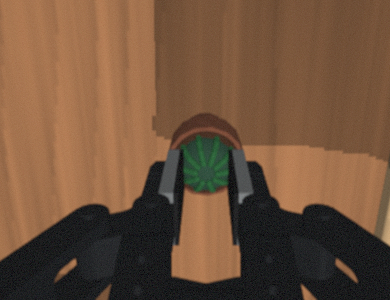

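The pot is gripped level between the pads, near (205,165) in the crop, and lifted.

play_rows --commands "0 0 -0.02 0 0 0 -1;0 0 -0.03 0 0 0 -1;0 0 -0.03 0 0 0 -1;0 0 -0.0275 0 0 0 -1;0 0 0 0 0 0 -1;0.01358 0.02058 0 0 0 0 -1;0.02715 0.04115 0 0 0 0 -1;0.02715 0.04115 0 0 0 0 -1;0.02715 0.04115 0 0 0 0 -1;0.02715 0.04115 0 0 0 0 -1;0.01358 0.02058 0 0 0 0 -1;0 0 0 0 0 0 -1;0 0 0 0 0 0 -1;0 0 0.02 0 0 0 -1;0 0 0.024 0 0 0 -1;0 0 0.024 0 0 0 -1;0 0 0.024 0 0 0 -1;0 0 0.0142 0 0 0 -1;0 0 0 0 0 0 -1;0 0 0 0 0 0 -1"

```text
t: 31.9
eef_pos: [640.9, 180.5, 29.6]
ee_rot: [0.707, 0.707, -0.0, -0.0]
force: [-0.0, 0.3, -0.1]
finger_gap: 19.5
finger_force: 57.0
```

play_rows --commands "0 0 0.00125 0 0 0 -1;0 0 0 0 0 0 -1"

```text
t: 32.1
eef_pos: [641.5, 180.8, 29.4]
ee_rot: [0.707, 0.707, 0.0, 0.0]
force: [0.2, 0.6, -0.5]
finger_gap: 19.5
finger_force: 57.0
```

play_rows --commands "0 0 0.00125 0 0 0 -1;0 0 0 0 0 0 -1"

```text
t: 32.3
eef_pos: [641.3, 180.9, 28.1]
ee_rot: [0.707, 0.707, 0.0, 0.0]
force: [1.0, 0.2, -1.7]
finger_gap: 19.6
finger_force: 57.0
```

Commanded z is 28.

play_rows --commands "0 0 0.00125 0 0 0 -1;0 0 0 0 0 0 -1"

```text
t: 32.5
eef_pos: [641.2, 180.8, 26.8]
ee_rot: [0.707, 0.707, -0.0, -0.0]
force: [0.7, -0.1, -0.6]
finger_gap: 19.4
finger_force: 57.0
```

play_rows --commands "0 0 0.00125 0 0 0 -1;0 0 0 0 0 0 -1"

```text
t: 32.7
eef_pos: [641.4, 180.9, 26.2]
ee_rot: [0.707, 0.707, 0.0, 0.0]
force: [-1.4, 0.3, 1.9]
finger_gap: 19.6
finger_force: 57.4
```

play_rows --commands "0 0 0 0 0 0 -0.45;0 0 0 0 0 0 -0.3;0 0 0 0 0 0 -0.1;0 0 0 0 0 0 0.2;0 0 0 0 0 0 0.6;0 0 0 0 0 0 1;0 0 0 0 0 0 1;0 0 0 0 0 0 1;0 0 -0.01 0 0 0 1;0 0 -0.03 0 0 0 1;0 0 -0.04 0 0 0 1;0 0 -0.04 0 0 0 1;0 0 -0.04 0 0 0 1;0 -0.05 0 0 0 0 1;0 -0.05 0 0 0 0 1;0 -0.05 0 0 0 0 1;0 0 0 0 0 0 1;0 0 0 0 0 0 1"

```text
t: 34.5
eef_pos: [521.0, 181.1, 154.8]
ee_rot: [0.707, 0.707, 0.001, 0.001]
force: [0.6, 0.1, 0.3]
finger_gap: 85.1
finger_force: 0.0
```

```bash
python3 chk.py smallest,641.6,181 small,640.8,93 large,640,5 largest,639.2,-83; python3 - <<'E'
from h import *
from loc import circ
s=snap('side');C=cloud(s);Q=C[(np.hypot(C[...,0]-635,C[...,1]+233)<55)&(abs(C[...,2]-74)<15)];print('mug',circ(Q,40))
sc=snap('scene');cv2.imwrite('pics/end.png',np.hstack([cv2.resize(s['color'][90:390,160:420],(390,450)),cv2.resize(sc['color'][90:310,240:450],(390,409)) if 0 else cv2.resize(sc['color'][90:310,240:450],(400,450))]))
E
```

```text
smallest scene [640.  180.2] 43 top 61.1
smallest side [641.  181.9] 75 top 61.1
smallest wrist [642.2 181.1] 504 top 59.4
small scene [636.6  93.4] 75 top 76.0
small side [637.5  94.8] 122 top 75.5
small wrist [637.8  93.9] 337 top 70.4
large scene [637.8   3.4] 112 top 91.0
large side [638.3   5. ] 71 top 89.7
large wrist [640.1   4.4] 518 top 73.3
largest scene [637.5 -83.7] 167 top 105.5
largest side [636.6 -15.7] 10 top 104.8
largest wrist  0 top loc.py:7: RuntimeWarning: Mean of empty slice.
  return least_squares(lambda c:np.hypot(P[:,0]-c[0],P[:,1]-c[1])-rad,P.mean(0)[:2],loss='soft_l1').x
  ret = um.true_divide(
Traceback (most recent call last):
  File "loc.py", line 7, in circ
    return least_squares(lambda c:np.hypot(P[:,0]-c[0],P[:,1]-c[1])-rad,P.mean(0)[:2],loss='soft_l1').x
           ~~~~~~~~~~~~~^^^^^^^^^^^^^^^^^^^^^^^^^^^^^^^^^^^^^^^^^^^^^^^^^^^^^^^^^^^^^^^^^^^^^^^^^^^^^
ValueError: Initial guess is outside of provided bounds
```

```bash
python3 - <<'E'
from h import *
sc=snap('scene');cv2.imwrite('pics/end.png',cv2.resize(sc['color'][90:320,200:460],(780,690))[:600])
cv2.imwrite('pics/end.png',cv2.resize(sc['color'][90:320,200:460],(650,575)))
E
```

```text
(no output)
```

View pics/end.png

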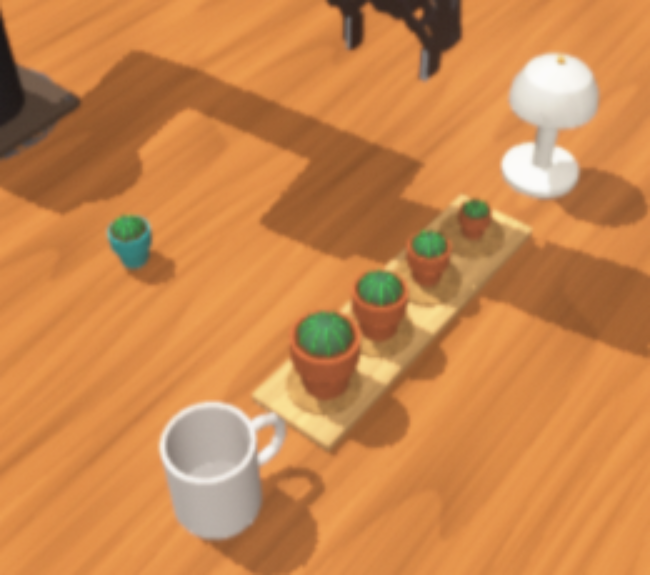

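All four pots stand upright in size order, from the largest near the mug (325,355) to the smallest near the lamp (475,218). The mug and the turquoise pot are where they were, and the gripper is clear.

```bash
python3 -c "
from bench import r
print(r.close_job())"
```

```text
the job is handed in; nothing more can be done
None
```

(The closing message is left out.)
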